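# Lock the screen-frame clamp with the T key

### The job

The clamp holding the bare screen frame is still loose. Take the T key from its sloping rest and with it (not with the gripper itself) turn both captive clamp screws clockwise, fully home to their stops, in either order. Leave the key standing upright on one of the two screws, fully seated over its head, let go of it, and do not disturb the other things on the table.

Things in the scene. Friction and masses are not known exactly. Their poses are not given: they have to be found in the camera images.
- key: steel T key, 0.3 kg, 152 mm long. Origin: centre of its socket's open foot; z runs up the shaft to the T bar, y along the bar. Socket block 31 x 31 x 32 mm, square pocket 18.8 mm wide, 18 mm deep in the foot, sides along x and y. Starts in the rest, foot low and nearer the robot, shaft sloping 40 deg above level, bar level, x forward and down
- key_grip (a point): on the key's 14 x 14 mm square shaft, 62 mm from the foot, near the balance point, axes as the key's. The shaft runs from 32 to 138 mm; in the rest it is clear of supports from 35 to 110 mm
- key_bar (a point): centre of the key's T bar, 145 mm from the foot; the bar is 14 x 14 mm, 90 mm long along the key's y
- rest: sloping plywood key rest, fixed, 170 x 70 mm base 8 mm thick, about 130 mm tall at its rear post; origin under the centre of its base, x points up the slope (key lies above it along x)
- clamp: aluminium hinge clamp, fixed, 90 (x) x 300 (y) mm, flat top 48 mm above the table, holding the near edge of a bare aluminium screen frame 340 mm wide and 25 mm tall that reaches to x = +250 mm. Origin on the table under the clamp's centre. The two screws stand on it at y = +75 (left) and -75 mm (right)
- screw_left_seat (a point): centre of the left screw's flange top (42 mm across, 52 mm above the table), where the key's foot rests. The square head, 16 x 16 mm, rises 8 mm from it and tapers 7 mm more to a 9 mm square tip. Axes turn with the screw, head sides along x and y; a small pointer on the flange points to -x
- screw_right_seat (a point): the same point of the right screw, which is identical
- screw_left (a joint): turn of the left captive screw, rad: 0 open (pointer to the clamp's -x), grows clockwise seen from above, 1.571 at the stop (pointer to the clamp's +y): locked. Stiff (0.12 N m), stays where left
- screw_right (a joint): the same for the right captive screw
- jar_blue: blue plastic ink jar with black cap, 72 mm across, 85 mm tall; origin under its centre
- jar_pink: red plastic ink jar with black cap, 68 mm across, 75 mm tall; origin under its centre
- jar_clear: white plastic jar with black cap, 72 mm across, 90 mm tall; origin under its centre
- tub: open white plastic tub, 100 mm across, 55 mm tall; origin under its centre
- tape: roll of paper tape lying flat inside the screen frame, 86 mm across, 24 mm tall; origin under its centre
- squeegee: wooden squeegee lying flat, 190 mm long (its y), 30 mm tall; origin under the wooden grip
- spatula: ink spatula lying flat, about 250 mm long; origin under it
Things that resemble listed ones, but are neither listed nor needed, are in the scene too. What is shaped like the key but red or yellow is not meant.

How it is judged:
By the outcome, as a careful person would: the job done as asked, in the order asked, and still so for the second after the job is handed in, with the robot touching nothing.
It also fails if it takes over 61 s, if anything falls off the work surface, if the arm or the gripper's body presses on something with over 40 N, if the wrist force passes 120 N, or if a joint passes its speed limit or range.

### The arm

A 7-joint arm with a two-finger parallel gripper is mounted at the origin on the work surface. World frame = base frame: x ahead of the robot, y to its left, z up, the work surface at z = 0. Lengths are in m, angles in rad, forces in N, time in s.
With the tool pointing down it reaches from about 0.425 to 0.925 m from the base axis. Payload 6.8 kg.
Tool frame: the origin (TCP) lies at the very end of the fingers, on their centre line; the grasp point (between the pads) lies bot.grip_depth behind it (bot.grip_depth is the distance from the TCP to the grasp point, in m); z points along the fingers, y is the line along which they close (so a half turn about z gives the same grasp; the last joint's range is limited). The gripper opens to 85 mm and grips with 20 to 120 N. Pads are 22 mm wide; open, the fingers measure 114 mm over their backs; the gripper's body (76 mm by 85 mm) begins 54 mm behind the grasp point. The pads swing forward as they close: fully open they stand 13 mm farther back than shut.
Start: joints at [-1.226, 0.477, 0.022, 1.555, -0.011, 1.109, -0.083], TCP at [0.295, 0.607, 0.231] pointing down, gripper open.
Joint ranges: [-2.96, 2.96], [-0.34, 2.1], [-1.41, 1.46], [0.24, 2.44], [-1.37, 4.51], [0.17, 1.92], [-2.96, 2.96]. Speed limits (rad/s): [2.39, 2.39, 3.14, 3.14, 3.14, 3.14, 3.14].

### API

Orientations are given as a unit quaternion [w, x, y, z].
In Python, from station import bot gives the robot as it stands.
- The arm moves only by the tool send_rows, never from a script. Its arguments are lists of equal length, an entry for each row: "slide": the shift along the tool's x, y, z in mm, a list of three; "roll": the turn about the tool's z in degrees; "claw": the opening, from 0 (shut) to 1 (fully open). A call has exactly 8 rows; each row is the pose to reach, as a shift and turn from the pose commanded when the call began, along the tool's axes at that moment; what a row does not reach only later rows make up. A row lasts 1/12 s, in which the tool goes at most 41.7 mm and 7.16 degrees, less where a joint would pass 70% of its speed; a pose out of reach is approached as far as the arm can. A call with a gripper value outside its range is refused whole. The fingers move at their own pace and stop on an object; "force" is the grip in N (left out, the last holds). Time passes only in rows, so rows that repeat a pose let the fingers close, or fill a call up. It gives the time, the measured TCP pose, the force, the opening and the grip force at its end, in the units of the state.
- bot.get_obs(): the state, without advancing time (a new reading comes with each control period).
- bot.read_camera(name): name is "scene" or "top" or "wrist"; returns the picture (400x640x3 uint8, red, green, blue); there is no depth.
- bot.camera_model(name): a dict with "camera_matrix" (3x3 intrinsics, pixels), "D" ([k1, k2, p1, p2, k3] as OpenCV has them; the pictures are not rectified), "camera_from_world" (4x4, takes a point from world to camera coordinates). Camera axes: x right, y down, z forward; pixel columns grow to the right and rows downward; lengths in m; the calibration is good to about 2 mm. A picture is of the moment at which its call begins: read the wrist's pose just before it. camera_model takes no time and is no camera call; for the wrist camera it gives the pose at the moment of the call.
- bot.hand_in(): hands the job in; it is judged then, once.
The state is a dict: "t": time; "q": joint angles; "joint_vel": joint speeds; "joint_torque": joint torques, N m; "eef_pos": TCP position; "tool_rot": TCP orientation; "contact_force": force on the tool from outside, world axes, zero at the start; "torque": the same for the moment, N m; "gripper_width": opening from 0.0 (shut) to 1.0 (fully open); "grasp_force": force on a finger pad.
Only numpy, scipy, OpenCV 4.12 (cv2) and the standard library are available. Lean on these libraries where they do the work, as an engineer would, in place of code of your own. Each camera call takes 0.05 s, during which the arm holds its last target. There are 200 camera calls.

## Working session

There is one attempt and no reset: what is moved stays moved. The work goes in short steps, Python scripts to look and compute and a tool call to move; the robot and the scene stay as the last step left them, time stands still between calls to the robot, and variables do not carry over. Pictures are saved under pics/ and viewed, at most 10 in all, crops included, and the job is handed in when it is done.

Besides the shell and the picture viewer there is one more tool, called after "Call:" as a command line: name --pt "numbers of a row" for each row, then --argument value for the rest. send_rows: Moves the arm, as the interface text tells. Its arguments: {"type":"object","properties":{"slide":{"type":"array","items":{"type":"array","items":{"type":"number"}}},"roll":{"type":"array","items":{"type":"number"}},"claw":{"type":"array","items":{"type":"number"}},"force":{"type":"number"}},"required":["slide","roll","claw"]}

```bash
ls; mkdir -p pics; python3 - <<'E'
from station import bot
import cv2,numpy as np
o=bot.get_obs();print({k:np.round(v,3) for k,v in o.items()},bot.grip_depth)
ims=[bot.read_camera(n)[:,:,::-1] for n in("scene","top")]
for n,i in zip(("scene","top"),ims):
    cv2.imwrite(f"pics/{n}0.png",i);m=bot.camera_model(n);print(n,np.round(m["camera_matrix"],1).tolist(),m["D"],np.round(m["camera_from_world"],3).tolist())
E
```

```text
pics
{'t': np.float64(0.0), 'q': array([-1.226,  0.478,  0.022,  1.556, -0.011,  1.109, -0.083]), 'joint_vel': array([-0.   ,  0.001, -0.   ,  0.001, -0.   ,  0.   , -0.001]), 'joint_torque': array([-1.0000e-03, -5.9644e+01,  1.6070e+00, -2.8121e+01,  1.2000e-02,
        9.0000e-03,  0.0000e+00]), 'eef_pos': array([0.295, 0.606, 0.23 ]), 'tool_rot': array([-0.   ,  0.224,  0.974, -0.001]), 'contact_force': array([-0.308, -0.652, -0.103]), 'torque': array([ 0.005, -0.016, -0.06 ]), 'grasp_force': np.float64(0.0), 'gripper_width': np.float64(0.996)} 0.0187
scene [[375.6, 0.0, 313.0], [0.0, 375.6, 204.8], [0.0, 0.0, 1.0]] [-0.01169255  0.          0.          0.          0.        ] [[-0.1, 0.995, -0.001, 0.069], [0.74, 0.074, -0.669, -0.343], [-0.665, -0.068, -0.744, 1.622], [0.0, 0.0, 0.0, 1.0]]
top [[443.0, 0.0, 314.7], [0.0, 443.0, 198.1], [0.0, 0.0, 1.0]] [-0.05702525  0.          0.          0.          0.        ] [[-0.005, -1.0, -0.001, -0.006], [-0.999, 0.006, -0.048, 0.587], [0.048, 0.0, -0.999, 1.531], [0.0, 0.0, 0.0, 1.0]]
```

View pics/scene0.png

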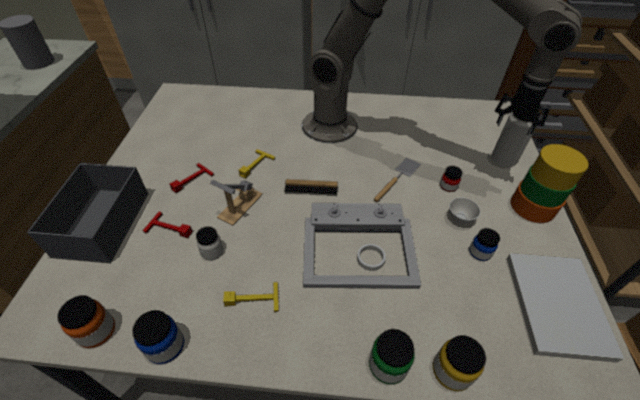

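View pics/top0.png

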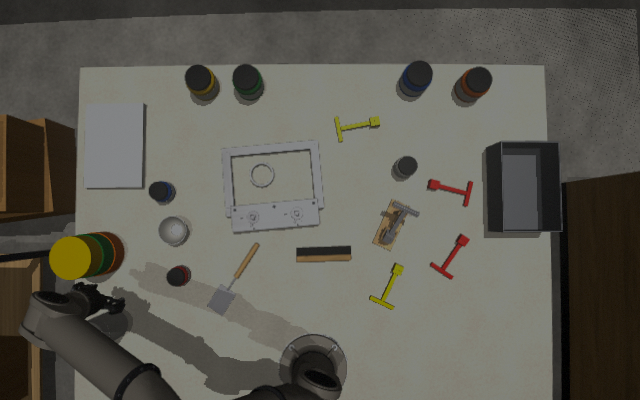

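The scene image shows the grey steel key in its plywood rest at about (238,190). The top image shows it at about (397,222). Lookalikes in the top image: red keys at (452,190) and (450,257), yellow keys at (357,127) and (387,287). Only the grey one in the sloping rest fits the description. Next I check it, and the screws at (253,217) and (297,213), in one close crop.

```bash
python3 - <<'E'
import cv2,numpy as np
t=cv2.imread("pics/top0.png");s=cv2.imread("pics/scene0.png")
r=lambda im,x,y,w,h,k:cv2.convertScaleAbs(cv2.resize(im[y:y+h,x:x+w],None,fx=k,fy=k,interpolation=cv2.INTER_CUBIC),alpha=1.5)
a=np.hstack([r(t,365,190,66,66,6)[:300,:400] if 0 else cv2.resize(r(t,365,190,64,64,6),(400,400)),cv2.resize(r(s,205,165,64,64,6),(400,400))])
b=np.hstack([cv2.resize(r(t,225,195,100,50,4),(400,200)),cv2.resize(r(s,305,195,100,50,4),(400,200))])
cv2.imwrite("pics/crop1.png",np.vstack([a,b]))
E
```

```text
(no output)
```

View pics/crop1.png

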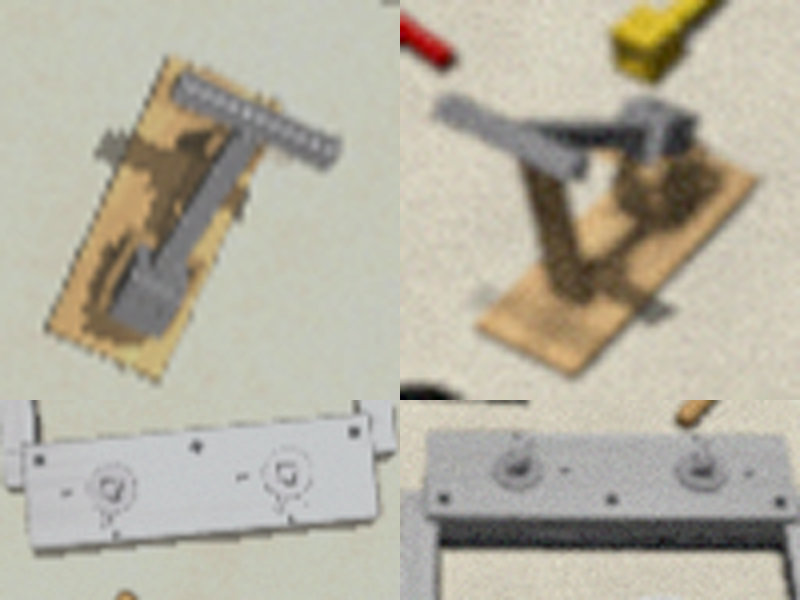

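The crop confirms it: a steel key in the rest, with bar ends in top at about (393,204) and (418,215) and the socket at about (389,236). The screws are at about (252.5,217) and (297,213), both with pointers toward the robot (open). Now I triangulate.

```bash
cat > h.py <<'E'
from station import bot
import cv2,numpy as np
from scipy.spatial.transform import Rotation as R
def ray(m,p):
    K=m["camera_matrix"];u=cv2.undistortPoints(np.array([[p]],float),np.array(K),np.array(m["D"]))[0,0]
    T=np.array(m["camera_from_world"]);d=T[:3,:3].T@np.r_[u,1];return -T[:3,:3].T@T[:3,3],d/np.linalg.norm(d)
def plane(m,p,z):
    c,d=ray(m,p);return c+d*(z-c[2])/d[2]
def tri(*mp):
    A=0;b=0
    for m,p in mp:
        c,d=ray(m,p);P=np.eye(3)-np.outer(d,d);A=A+P;b=b+P@c
    return np.linalg.solve(A,b)
def proj(m,X):
    T=np.array(m["camera_from_world"]);return cv2.projectPoints(np.array([X],float),cv2.Rodrigues(T[:3,:3])[0],T[:3,3],np.array(m["camera_matrix"]),np.array(m["D"]))[0].ravel()
def tool(): 
    o=bot.get_obs();q=o["tool_rot"];return o,R.from_quat([q[1],q[2],q[3],q[0]]).as_matrix()
def to_tool(dw): return tool()[1].T@np.array(dw)*1000
E
python3 - <<'E'
from h import *
t=bot.camera_model("top");s=bot.camera_model("scene")
k=6.25
tp=lambda x,y:(365+x/k,190+y/k); sp=lambda x,y:(205+(x-400)/k,165+y/k)
for a,b in(((182,90),(575,163)),((334,154),(442,108)),((258,122),(510,133)),((150,290),(655,130))):
    X=tri((t,tp(*a)),(s,sp(*b)));print(X.round(4),proj(t,X)-tp(*a))
B=[plane(t,tp(*c),.008) for c in((168,57),(45,330),(158,380))];print(np.round(B,4))
print("restyaw",np.degrees(np.arctan2(*(B[0]-B[1])[[1,0]])))
for c,e in(((110,88),(515-400,68)),((288,72),(703-400,72))):
    pass
L=plane(t,(225+110/4,195+88/4),.052);Rr=plane(t,(225+288/4,195+72/4),.052)
# scene: right in picture=left screw
Ls=plane(s,(305+303/4,195+70/4),.055);Rs=plane(s,(305+118/4,195+68/4),.055)
print(L,Rr,np.linalg.norm(L-Rr),Ls,Rs)
d=L-Rr;print("clampyaw",np.degrees(np.arctan2(-d[0],d[1])))
# clamp corners z=.048
for p in((33,150),(378,118),(25,47),(365,18)):print(plane(t,(225+p[0]/4,195+p[1]/4),.048))
o,Rm=tool();print(Rm.round(3))
w=bot.camera_model("wrist");print(np.round(w["camera_matrix"],1).tolist());T=np.array(w["camera_from_world"]);print("cam in tool",(Rm.T@(-T[:3,:3].T@T[:3,3]-o["eef_pos"])).round(3),(Rm.T@T[:3,:3].T).round(2).tolist())
E
```

```text
[ 0.5594 -0.2627  0.1411] [-0.31978242  0.07269495]
[ 0.526  -0.3407  0.1391] [-0.42022008  0.1064982 ]
[ 0.5426 -0.3008  0.1416] [-0.53376074  0.12792668]
[ 0.4539 -0.2578  0.0594] [-0.53273723  0.1051579 ]
[[ 0.5825 -0.28    0.008 ]
 [ 0.4304 -0.2092  0.008 ]
 [ 0.4021 -0.2721  0.008 ]]
restyaw -24.95620146543276
[0.52235494 0.20230692 0.052     ] [0.53516695 0.05094752 0.052     ] 0.15190068530039136 [0.52620943 0.20476302 0.055     ] [0.53893275 0.05539372 0.055     ]
clampyaw 4.838338276494145
[0.46992918 0.26859537 0.048     ]
[ 0.49570703 -0.02527411  0.048     ]
[0.55769242 0.27565519 0.048     ]
[ 0.58088093 -0.01470012  0.048     ]
[[-0.899  0.437 -0.001]
 [ 0.437  0.899 -0.002]
 [-0.    -0.002 -1.   ]]
[[290.6, 0.0, 319.1], [0.0, 290.6, 202.8], [0.0, 0.0, 1.0]]
cam in tool [ 0.085 -0.001 -0.142] [[0.0, -0.94, -0.33], [1.0, 0.0, -0.0], [0.0, -0.33, 0.94]]
```

Call:
send_rows --pt "-31 -24 -4" --pt "-62 -48 -8" --pt "-93 -72 -12" --pt "-124 -96 -16" --pt "-155 -120 -20" --pt "-186 -144 -24" --pt "-217 -168 -28" --pt "-250 -190 -30" --roll '[7,14,21,28,35,42,49,56]' --claw '[1,1,1,1,1,1,1,1]' --force 20

```text
t: 0.77
eef_pos: [0.4371, 0.3249, 0.2616]
tool_rot: [-0.0, 0.658, 0.753, 0.0]
contact_force: [1.0, 1.3, 0.6]
gripper_width: 1.003
grasp_force: 0.0
```

```bash
cat >> h.py <<'E'
def go(x,y,z,yh):
    "print slide/roll to TCP x,y,z with tool y heading yh deg"
    o,Rm=tool();h=np.degrees(np.arctan2(Rm[1,1],Rm[0,1]));r=(h-yh+180)%360-180
    print("t",o["t"].round(2),"pos",o["eef_pos"].round(4),"head",h.round(2),"slide",(Rm.T@(np.array([x,y,z])-o["eef_pos"])*1000).round(1),"roll",r.round(2),"q7",o["q"][6].round(2),"F",o["contact_force"].round(1),"w",o["gripper_width"].round(3))
E
python3 -c "
from h import *
go(.5527,-.28,.24,-24.5)"
```

```text
Traceback (most recent call last):
  File "h.py", line 22, in go
    print("t",o["t"].round(2),"pos",o["eef_pos"].round(4),"head",h.round(2),"slide",(Rm.T@(np.array([x,y,z])-o["eef_pos"])*1000).round(1),"roll",r.round(2),"q7",o["q"][6].round(2),"F",o["contact_force"].round(1),"w",o["gripper_width"].round(3))
              ^^^^^^^^^^^^
AttributeError: 'float' object has no attribute 'round'
```

```bash
python3 - <<'E'
s=open('h.py').read();i=s.index('    print("t"')
s=s[:i]+'''    f=lambda v,n=1:np.round(np.array(v,float),n)
    print("t",f(o["t"],2),"pos",f(o["eef_pos"],4),"head",f(h,2),"slide",f(Rm.T@(np.array([x,y,z])-o["eef_pos"])*1000),"roll",f(r,2),"q7",f(o["q"][6],2),"F",f(o["contact_force"]),"w",f(o["gripper_width"],3))
'''
open('h.py','w').write(s)
from h import *
go(.5527,-.28,.24,-24.5)
E
```

```text
t 0.77 pos [0.4371 0.3249 0.2616] head 7.73 slide [-614.9   33.2   21.3] roll 32.23 q7 -0.54 F [1.  1.3 0.6] w 1.003
```

Call:
send_rows --pt "-39 2 1" --pt "-78 4 2" --pt "-117 6 4" --pt "-156 8 5" --pt "-195 10 6" --pt "-234 12 7" --pt "-273 14 8" --pt "-312 16 10" --roll '[5,10,15,20,25,30,32,32.2]' --claw '[1,1,1,1,1,1,1,1]'

```text
t: 1.43
eef_pos: [0.4964, 0.0183, 0.2514]
tool_rot: [-0.0, 0.84, 0.543, 0.0]
contact_force: [0.7, 0.4, 0.8]
gripper_width: 0.999
grasp_force: 0.0
```

```bash
python3 -c "
from h import *
go(.5527,-.28,.24,-24.5)"
```

```text
t 1.43 pos [0.4964 0.0183 0.2514] head -24.25 slide [-248.8  173.9   11.2] roll 0.25 q7 -0.47 F [0.7 0.4 0.8] w 0.999
```

Call:
send_rows --pt "-32 22 1" --pt "-64 44 2" --pt "-96 67 4" --pt "-128 89 6" --pt "-160 111 8" --pt "-192 134 9" --pt "-224 156 10" --pt "-248 174 11" --roll '[0,0,0,0,0,0,0,0]' --claw '[1,1,1,1,1,1,1,1]'

```text
t: 2.1
eef_pos: [0.5532, -0.2808, 0.2399]
tool_rot: [0.0, 0.84, 0.543, -0.001]
contact_force: [0.3, 0.2, 0.5]
gripper_width: 1.002
grasp_force: 0.0
```

```bash
python3 - <<'E'
from h import *
go(.5527,-.28,.118,-24.5)
w=bot.camera_model("wrist");im=bot.read_camera("wrist")[:,:,::-1]
cv2.imwrite("pics/w1.png",cv2.convertScaleAbs(im,alpha=1.5))
go(.5527,-.28,.118,-24.5)
w=bot.camera_model("wrist");
for X in((.5594,-.2627,.138),(.526,-.3407,.138),(.5427,-.3017,.137),(.5527,-.28,.137)):print(proj(w,X).round(1))
np.save("w1.npy",w["camera_from_world"])
E
```

```text
t 2.1 pos [ 0.5532 -0.2808  0.2399] head -24.26 slide [  0.7  -0.8 121.9] roll 0.24 q7 0.22 F [0.3 0.2 0.5] w 1.002
t 2.15 pos [ 0.5529 -0.2867  0.2402] head -24.56 slide [  6.6  -3.3 122.2] roll -0.06 q7 0.22 F [ 0.2 -4.9  1.2] w 0.997
[314.7 173.4]
[317.2 259.8]
[316.1 218.6]
[316.1 193.6]
```

View pics/w1.png

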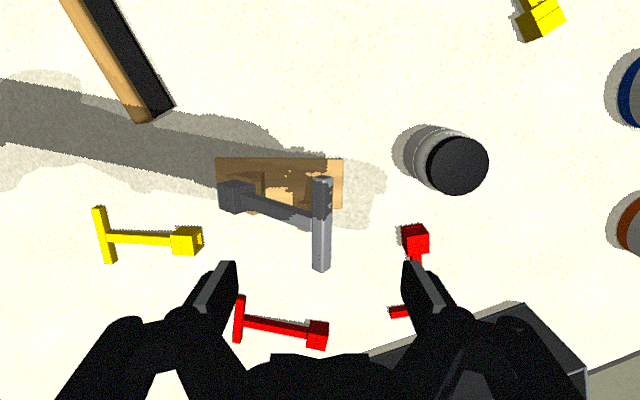

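The wrist view shows the steel key with its bar from about (321,178) to (321,271), the shaft going left to the socket at (238,196), and the gripper fingers below. The arm was still settling, so I measure again at rest using the grey mask.

```bash
python3 - <<'E'
from h import *
for _ in range(4): bot.read_camera("wrist")
w=bot.camera_model("wrist");im=bot.read_camera("wrist")[:,:,::-1]
go(.5527,-.28,.118,-24.5)
c=[int(v) for v in proj(w,(.5427,-.3017,.137))];print(c)
hsv=cv2.cvtColor(im,cv2.COLOR_BGR2HSV)
m=cv2.inRange(hsv,(0,0,15),(180,70,120))
sub=m[c[1]-70:c[1]+70,c[0]-14:c[0]+26]
rows=sub.sum(1)//255;print(rows.tolist())
low=m[c[1]+15:c[1]+40,c[0]-40:c[0]+40];xs=np.nonzero(low)[1];print(c[0]-40+np.array([np.percentile(xs,p) for p in(3,50,97)]))
cv2.imwrite("pics/w2.png",im);cv2.imwrite("pics/m2.png",m)
E
```

```text
t 2.4 pos [ 0.5539 -0.2758  0.2398] head -24.05 slide [ -4.4   0.7 121.8] roll 0.45 q7 0.21 F [ 0.4  0.9 -0.2] w 1.001
[320, 228]
[19, 20, 20, 24, 0, 0, 0, 0, 0, 0, 0, 0, 0, 0, 0, 0, 0, 0, 0, 0, 0, 0, 5, 12, 20, 21, 22, 21, 20, 20, 20, 20, 19, 20, 20, 21, 20, 20, 20, 20, 20, 20, 21, 20, 20, 20, 20, 20, 20, 20, 21, 20, 21, 19, 20, 20, 21, 27, 28, 28, 28, 28, 28, 26, 25, 25, 25, 25, 25, 25, 25, 26, 25, 25, 25, 25, 25, 22, 18, 18, 17, 17, 17, 18, 17, 18, 17, 17, 17, 18, 17, 17, 17, 16, 16, 17, 16, 17, 17, 18, 17, 18, 19, 18, 19, 19, 19, 19, 19, 19, 19, 19, 19, 19, 17, 15, 11, 8, 4, 0, 0, 0, 0, 0, 0, 0, 0, 0, 0, 0, 0, 0, 0, 0, 0, 0, 0, 0, 0, 0]
[314. 322. 331.]
```

Call:
send_rows --pt "0 0 15" --pt "0 0 35" --pt "-1 1 55" --pt "-2 2 70" --pt "-3 2 80" --pt "-3 2 87" --pt "-3 2 90" --pt "-3 2 90" --roll '[0,0,0,0,0,0,0,0]' --claw '[1,1,0.8,0.7,0.7,0.7,0.7,0.7]'

```text
t: 3.07
eef_pos: [0.5546, -0.2802, 0.1501]
tool_rot: [-0.0, 0.839, 0.544, -0.0]
contact_force: [-0.7, -0.4, 0.2]
gripper_width: 0.694
grasp_force: 0.0
```

```bash
python3 -c "
from h import *
go(.5545,-.281,.118,-24.5)
for i in range(2): bot.read_camera('wrist')
go(.5545,-.281,.118,-24.5)"
```

```text
t 3.07 pos [ 0.5546 -0.2802  0.1501] head -24.1 slide [-0.7  0.3 32.1] roll 0.4 q7 0.28 F [-0.7 -0.4  0.2] w 0.694
t 3.17 pos [ 0.555  -0.2809  0.1511] head -24.12 slide [-0.3 -0.4 33.1] roll 0.38 q7 0.28 F [1.  0.1 0.1] w 0.704
```

Call:
send_rows --pt "0 0 12" --pt "0 0 24" --pt "0 0 31" --pt "0 0 33" --pt "0 0 33" --pt "0 0 33" --pt "0 0 33" --pt "0 0 33" --roll '[0,0,0,0,0,0,0,0]' --claw '[0.7,0.7,0.6,0.5,0.4,0.3,0.2,0.1]' --force 40

```text
t: 3.83
eef_pos: [0.5434, -0.2757, 0.1151]
tool_rot: [-0.012, 0.84, 0.542, -0.005]
contact_force: [-28.6, 16.3, 22.7]
gripper_width: 0.171
grasp_force: 38.8
```

Call:
send_rows --pt "0 0 0" --pt "0 0 0" --pt "0 0 0" --pt "0 0 0" --pt "0 0 0" --pt "0 0 0" --pt "0 0 0" --pt "0 0 0" --roll '[0,0,0,0,0,0,0,0]' --claw '[0.1,0.05,0,0,0,0,0,0]'

```text
t: 4.5
eef_pos: [0.5434, -0.2757, 0.1151]
tool_rot: [-0.012, 0.84, 0.542, -0.005]
contact_force: [-28.0, 17.0, 22.7]
gripper_width: 0.171
grasp_force: 38.7
```

```bash
python3 - <<'E'
from h import *
a=bot.read_camera("scene")[160:225,195:285,::-1];b=bot.read_camera("wrist")[120:330,200:440,::-1]
a=cv2.resize(a,(800,578)[:2],interpolation=cv2.INTER_CUBIC)[:,:]
a=cv2.resize(a,(400,290));b=cv2.resize(b,(400,350))
cv2.imwrite("pics/g1.png",cv2.convertScaleAbs(np.vstack([a,b]),alpha=1.5)[:600])
E
```

```text
(no output)
```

View pics/g1.png

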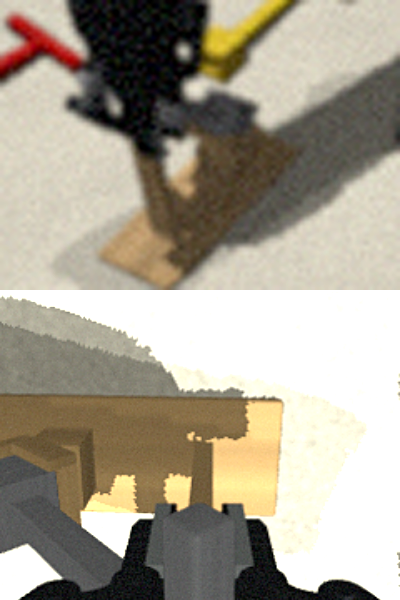

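```bash
python3 - <<'E'
from h import *
w=bot.camera_model("wrist");im=bot.read_camera("wrist")[:,:,::-1].copy()
go(.5545,-.281,.118,-24.5)
x0,y0,W,H,k=170,170,240,180,3.33
im=cv2.convertScaleAbs(im[y0:y0+H,x0:x0+W],alpha=2)
im=cv2.resize(im,(800,600),interpolation=cv2.INTER_CUBIC)
h=np.radians(-24.5);ux=np.array([np.cos(h),np.sin(h),0]);uz=np.array([0,0,1])
bar=np.array([.5445,-.3025,.137]);foot=bar-.145*(np.cos(np.radians(40))*ux+np.sin(np.radians(40))*uz)
for sl,col in((40,(0,0,255)),(50,(0,200,0)),(25,(255,0,0))):
    d=np.cos(np.radians(sl))*ux+np.sin(np.radians(sl))*uz
    for s in(0,.032,.06,.09,.12,.145):
        p=(proj(w,foot+s*d)-[x0,y0])*k;cv2.circle(im,tuple(int(v) for v in p),5,col,-1)
cv2.imwrite("pics/g2.png",im)
E
```

```text
t 4.65 pos [ 0.5434 -0.2757  0.1151] head -24.28 slide [-0.3 12.2 -3.2] roll 0.22 q7 0.3 F [-27.5  15.5  22.3] w 0.176
```

View pics/g2.png

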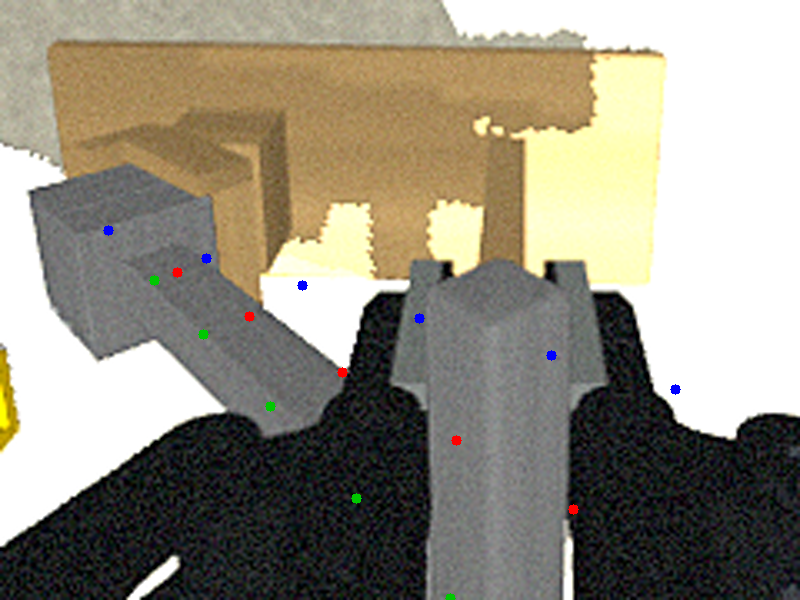

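The bar is held as a diamond low on its section, and the key has wedged up by about 7°. Shaft visible at (280,395) in the crop, socket at (110,260). I reopen, rise slightly and regrip.

Call:
send_rows --pt "0 -12 3" --pt "0 -12 3" --pt "0 -10 3" --pt "0 -8 2" --pt "0 -4 0" --pt "0 0 -4" --pt "0 0 -7" --pt "0 0 -8" --roll '[0,0,0,0,0,0,0,0]' --claw '[0.2,0.3,0.4,0.5,0.6,0.6,0.6,0.6]'

```text
t: 5.32
eef_pos: [0.5553, -0.2815, 0.126]
tool_rot: [0.001, 0.839, 0.544, 0.0]
contact_force: [0.6, -0.4, -0.2]
gripper_width: 0.603
grasp_force: 0.0
```

```bash
python3 - <<'E'
from h import *
bot.read_camera("wrist");w=bot.camera_model("wrist");im=bot.read_camera("wrist")[:,:,::-1].copy()
go(.5545,-.281,.126,-24.5)
x0,y0,W,H,k=170,170,240,180,3.33
im=cv2.convertScaleAbs(im[y0:y0+H,x0:x0+W],alpha=2)
im=cv2.resize(im,(800,600),interpolation=cv2.INTER_CUBIC)
h=np.radians(-24.5);ux=np.array([np.cos(h),np.sin(h),0]);uy=np.array([-ux[1],ux[0],0]);uz=np.array([0,0,1])
for z,col in((.130,(0,0,255)),(.140,(0,200,0)),(.150,(255,0,0))):
    for y in(-.045,0,.045):
        p=(proj(w,np.array([.5445,-.3025,z])+y*uy)-[x0,y0])*k;cv2.circle(im,tuple(int(v) for v in p),5,col,-1)
cv2.imwrite("pics/g3.png",im)
E
```

```text
t 5.42 pos [ 0.5547 -0.2812  0.1256] head -24.15 slide [ 0.1 -0.2 -0.4] roll 0.35 q7 0.3 F [-1.2  0.4 -0.7] w 0.601
```

View pics/g3.png

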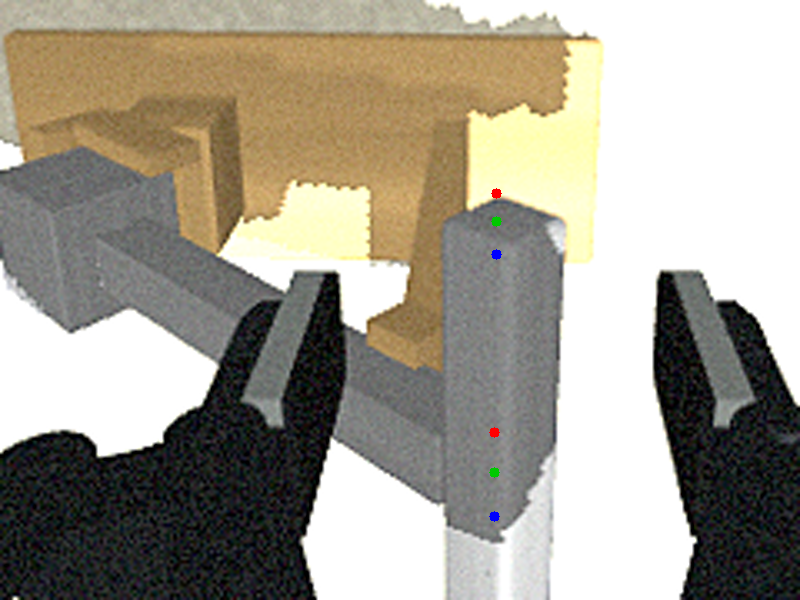

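Call:
send_rows --pt "0 1 0" --pt "0 1 0" --pt "0 1 0" --pt "0 1 0" --pt "0 1 0" --pt "0 1 0" --pt "0 1 0" --pt "0 1 0" --roll '[0,0,0,0,0,0,0,0]' --claw '[0.45,0.35,0.28,0.25,0.24,0.23,0.22,0.21]' --force 20

```text
t: 6.08
eef_pos: [0.5528, -0.2802, 0.1259]
tool_rot: [-0.003, 0.84, 0.543, -0.001]
contact_force: [-10.2, 6.0, 15.5]
gripper_width: 0.252
grasp_force: 16.8
```

```bash
python3 -c "
from h import *
go(.5545,-.281,.126,-24.5)"
```

```text
t 6.08 pos [ 0.5528 -0.2802  0.1259] head -24.2 slide [-0.   1.9 -0.1] roll 0.3 q7 0.3 F [-10.2   6.   15.5] w 0.252
```

Call:
send_rows --pt "0 0 0" --pt "0 -1 -2" --pt "0 -2 -5" --pt "0 -4 -10" --pt "0 -6 -18" --pt "0 -8 -28" --pt "0 -8 -40" --pt "0 -8 -50" --roll '[0,0,0,0,0,0,0,0]' --claw '[0.15,0.1,0.05,0,0,0,0,0]' --force 30

```text
t: 6.75
eef_pos: [0.5483, -0.2783, 0.177]
tool_rot: [0.0, 0.839, 0.544, 0.0]
contact_force: [0.3, 0.5, -3.6]
gripper_width: 0.203
grasp_force: 30.2
```

```bash
python3 - <<'E'
from h import *
bot.read_camera("wrist");w=bot.camera_model("wrist");im=bot.read_camera("wrist")[:,:,::-1].copy()
go(.5545,-.281,.226,-24.5);print(bot.get_obs()["grasp_force"])
b=cv2.resize(cv2.convertScaleAbs(im[120:,100:540],alpha=1.8),(500,318))
a=cv2.resize(cv2.convertScaleAbs(bot.read_camera("scene")[150:225,190:285,::-1],alpha=1.8),(300,237))
c=np.zeros((318,800,3),np.uint8);c[:,:500]=b;c[:237,500:]=a
cv2.imwrite("pics/g4.png",c)
E
```

```text
t 6.85 pos [ 0.5495 -0.279   0.178 ] head -24.15 slide [  0.2   5.6 -48. ] roll 0.35 q7 0.26 F [ 0.8 -0.1 -3.7] w 0.207
30.24487942457199
```

View pics/g4.png

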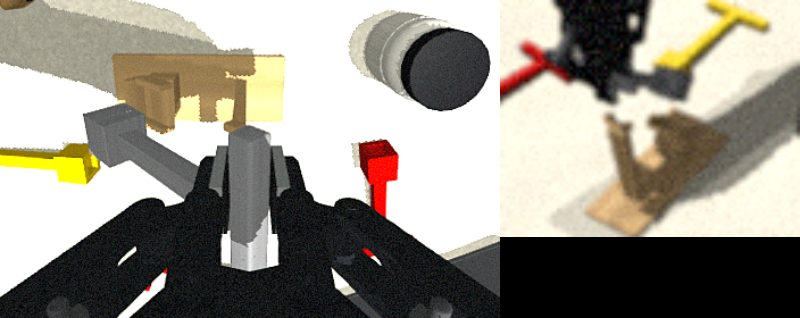

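The key is lifted, held by its bar in the diamond grip and still sloped. Socket at crop (112,122), and the rest is empty in the scene view. Next I swing it upright by pushing the foot against the clamp's rear face.

```bash
cat >> h.py <<'E'
C=np.array([.529,.1275,0]);CY=4.84
def loc(x,y,z):
    a=np.radians(CY);return C+np.array([x*np.cos(a)-y*np.sin(a),x*np.sin(a)+y*np.cos(a),z])
E
python3 - <<'E'
from h import *
w=bot.camera_model("wrist");o,Rm=tool()
bar=o["eef_pos"]-.024*Rm[:,0]+[0,0,.015]
c,d=ray(w,(198.6,227.4));n=Rm[:,0];X=c+d*(n@(bar-c))/(n@d);v=X-bar
print("block rel bar fwd,z",v@Rm[:,1],v[2],"slope",np.degrees(np.arctan2(-v[2],-v@Rm[:,1])),np.linalg.norm(v))
go(*loc(.196,-.036,.24),CY)
t=bot.camera_model("top");T=plane(t,(262,175),.024);print(T,loc(.138,.03,0))
E
```

```text
block rel bar fwd,z -0.11009263160367773 -0.1130278913984521 slope 45.75371057195375 0.1575566846618231
t 6.9 pos [ 0.549  -0.2785  0.1767] head -24.14 slide [425.8   4.8 -63.1] roll -28.98 q7 0.26 F [-0.1  0.7 -4.1] w 0.208
[0.66825463 0.17335458 0.024     ] [0.66397671 0.16903657 0.        ]
```

Call:
send_rows --pt "5 0 -12" --pt "15 0 -25" --pt "35 0 -38" --pt "65 1 -50" --pt "100 1 -58" --pt "137 2 -63" --pt "175 2 -63" --pt "213 2 -63" --roll '[-2,-5,-9,-14,-19,-24,-28,-29]' --claw '[0,0,0,0,0,0,0,0]' --force 30

```text
t: 7.57
eef_pos: [0.6382, -0.082, 0.2402]
tool_rot: [0.001, 0.674, 0.739, 0.001]
contact_force: [0.7, -0.6, -2.8]
gripper_width: 0.203
grasp_force: 30.2
```

```bash
python3 - <<'E'
from h import *
go(*loc(.196,-.036,.24),CY)
E
```

```text
t 7.57 pos [ 0.6382 -0.082   0.2402] head 5.25 slide [181.2 106.2   0.4] roll 0.41 q7 0.33 F [ 0.7 -0.6 -2.8] w 0.203
```

Call:
send_rows --pt "33 19 0" --pt "66 38 0" --pt "98 57 0" --pt "128 75 0" --pt "152 90 0" --pt "170 100 0" --pt "179 105 0" --pt "181 106 0" --roll '[0.4,0.4,0.4,0.4,0.4,0.4,0.4,0.4]' --claw '[0,0,0,0,0,0,0,0]'

```text
t: 8.23
eef_pos: [0.7276, 0.1088, 0.2383]
tool_rot: [-0.0, 0.677, 0.736, 0.0]
contact_force: [-0.4, 0.8, -3.1]
gripper_width: 0.212
grasp_force: 30.2
```

```bash
python3 - <<'E'
from h import *
bot.read_camera("top")
w=bot.camera_model("wrist");im=bot.read_camera("wrist")[:,:,::-1].copy()
go(*loc(.196,-.036,.105),CY)
o,Rm=tool();bar=o["eef_pos"]-.024*Rm[:,0]+[0,0,.015]
k=1.6
im=cv2.convertScaleAbs(im[100:400,60:560],alpha=1.6);im=cv2.resize(im,None,fx=k,fy=k)
for sl,col in((40,(0,0,255)),(50,(0,200,0)),(60,(255,0,0))):
    for s in(0,.016,.032,.06,.09):
        r=(.145-s);X=bar-r*(np.cos(np.radians(sl))*Rm[:,1]+np.sin(np.radians(sl))*np.array([0,0,1]))
        p=(proj(w,X)-[60,100])*k;cv2.circle(im,tuple(int(v) for v in p),4,col,-1)
t=bot.camera_model("top")
cv2.imwrite("pics/g5.png",im)
E
```

```text
t 8.33 pos [0.727  0.1043 0.2385] head 4.51 slide [  4.    0.7 133.5] roll -0.33 q7 0.06 F [-0.5 -1.2 -3.7] w 0.203
```

View pics/g5.png

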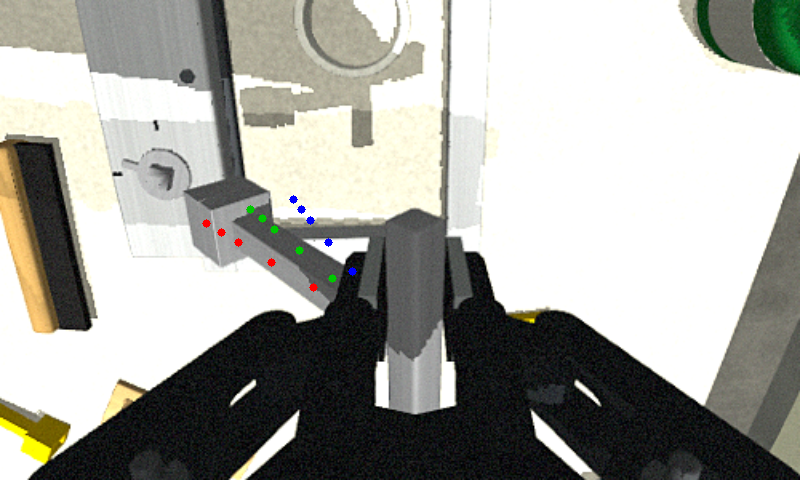

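The wrist view shows the key at about 45° slope, socket at crop (228,215), level. The right screw is at (162,172) with its pointer to -x, and the tape is clear at (352,25). Lowering behind the clamp now.

Call:
send_rows --pt "2 0 12" --pt "4 0 34" --pt "4 0 60" --pt "4 0 85" --pt "4 0 105" --pt "4 0 117" --pt "4 0 123" --pt "4 0 125" --roll '[0,0,0,0,0,0,0,0]' --claw '[0,0,0,0,0,0,0,0]' --force 25

```text
t: 9.0
eef_pos: [0.7264, 0.1075, 0.1123]
tool_rot: [-0.0, 0.68, 0.734, -0.001]
contact_force: [-0.6, -0.4, -3.8]
gripper_width: 0.202
grasp_force: 30.2
```

```bash
python3 - <<'E'
from h import *
bot.read_camera("top")
go(*loc(.159,-.036,.113),CY)
go(*loc(.060,-.036,.156),CY)
E
```

```text
t 9.05 pos [0.727  0.1078 0.1131] head 4.4 slide [  0.  -36.6   0.1] roll -0.44 q7 0.09 F [ 0.   0.9 -4.1] w 0.207
t 9.05 pos [0.727  0.1078 0.1131] head 4.4 slide [  -0.7 -135.7  -42.9] roll -0.44 q7 0.09 F [ 0.   0.9 -4.1] w 0.207
```

Call:
send_rows --pt "0 -12 0" --pt "0 -25 0" --pt "0 -34 0" --pt "0 -40 -3" --pt "0 -45 -8" --pt "0 -50 -12" --pt "0 -55 -16" --pt "0 -60 -20" --roll '[-0.4,-0.4,-0.4,-0.4,-0.4,-0.4,-0.4,-0.4]' --claw '[0,0,0,0,0,0,0,0]' --force 20

```text
t: 9.72
eef_pos: [0.6664, 0.104, 0.1337]
tool_rot: [-0.0, 0.677, 0.736, -0.0]
contact_force: [0.5, 0.3, -3.4]
gripper_width: 0.203
grasp_force: 19.9
```

```bash
python3 - <<'E'
from h import *
go(*loc(.131,-.036,.1366),CY)
go(*loc(.060,-.036,.156),CY)
w=bot.camera_model("wrist");im=bot.read_camera("wrist")[:,:,::-1].copy();cv2.imwrite("pics/w5.png",im)
E
```

```text
t 9.72 pos [0.6664 0.104  0.1337] head 4.85 slide [-1.  -3.9 -2.9] roll 0.01 q7 0.08 F [ 0.5  0.3 -3.4] w 0.203
t 9.72 pos [0.6664 0.104  0.1337] head 4.85 slide [ -1.  -74.9 -22.2] roll 0.01 q7 0.08 F [ 0.5  0.3 -3.4] w 0.203
```

Call:
send_rows --pt "0 -4 -3" --pt "0 -8 -5" --pt "0 -12 -7" --pt "0 -16 -9" --pt "0 -20 -11" --pt "0 -24 -12" --pt "0 -28 -13" --pt "0 -31 -14" --roll '[0,0,0,0,0,0,0,0]' --claw '[0,0,0,0,0,0,0,0]' --force 20

```text
t: 10.43
eef_pos: [0.6356, 0.1014, 0.1473]
tool_rot: [-0.0, 0.677, 0.736, -0.0]
contact_force: [0.2, -0.4, -3.7]
gripper_width: 0.156
grasp_force: 20.5
```

```bash
python3 - <<'E'
from h import *
go(*loc(.060,-.036,.156),CY);print(bot.get_obs()["torque"])
w=bot.camera_model("wrist");im=bot.read_camera("wrist")[:,:,::-1].copy();cv2.imwrite("pics/w6.png",im)
o,Rm=tool();bar=o["eef_pos"]-.024*Rm[:,0]+[0,0,.015]
for sl in(45,60,70,80,90):
    X=bar-.085*(np.cos(np.radians(sl))*Rm[:,1]+np.sin(np.radians(sl))*np.array([0,0,1]));p=proj(w,X);X2=bar-.129*(np.cos(np.radians(sl))*Rm[:,1]+np.sin(np.radians(sl))*np.array([0,0,1]));p2=proj(w,X2)
    print(sl,p.round(),p2.round())
a=cv2.imread("pics/w5.png");print("diff w5 bg row 250:")
for r in(200,220,240,260):print(r,im[r,120:330:6].mean(1).astype(int).tolist())
E
```

```text
t 10.43 pos [0.6356 0.1014 0.1473] head 4.85 slide [ -1.  -44.1  -8.7] roll 0.01 q7 0.07 F [ 0.2 -0.4 -3.7] w 0.156
[ 0.05348069  0.05922744 -0.03576886]
45 [238. 258.] [211. 239.]
60 [265. 249.] [249. 229.]
70 [284. 245.] [273. 224.]
80 [302. 243.] [296. 222.]
90 [320. 242.] [320. 221.]
diff w5 bg row 250:
200 [161, 172, 161, 163, 167, 161, 140, 144, 144, 142, 140, 142, 147, 141, 127, 147, 144, 153, 145, 153, 133, 71, 73, 34, 59, 165, 166, 162, 86, 83, 87, 60, 106, 106, 105]
220 [159, 169, 164, 157, 171, 163, 160, 146, 151, 147, 142, 149, 146, 145, 142, 144, 143, 146, 152, 146, 150, 150, 153, 51, 32, 162, 166, 167, 94, 89, 76, 61, 52, 56, 54]
240 [82, 166, 161, 175, 161, 158, 163, 168, 152, 143, 130, 124, 125, 105, 48, 44, 53, 130, 160, 145, 146, 150, 150, 83, 56, 169, 171, 165, 170, 157, 162, 63, 67, 66, 73]
260 [2, 184, 197, 199, 188, 192, 195, 191, 149, 144, 142, 140, 142, 121, 130, 126, 124, 128, 149, 148, 151, 146, 149, 128, 67, 184, 196, 24, 22, 57, 49, 68, 62, 64, 67]
```

Call:
send_rows --pt "0 0 0" --pt "0 0 -6" --pt "0 0 -20" --pt "0 0 -40" --pt "0 0 -60" --pt "0 0 -74" --pt "0 0 -82" --pt "0 0 -85" --roll '[0,0,0,0,0,0,0,0]' --claw '[0,0,0,0,0,0,0,0]' --force 60

```text
t: 11.15
eef_pos: [0.6372, 0.1015, 0.234]
tool_rot: [0.001, 0.677, 0.736, 0.001]
contact_force: [1.2, -0.8, -3.2]
gripper_width: 0.147
grasp_force: 63.8
```

```bash
cat > circ.py <<'E'
from h import *
def find(w,im,X,name,rpx=None):
    p=proj(w,X);k=4
    r=np.linalg.norm(proj(w,X+np.array([.021,0,0]))-p)
    x,y=int(p[0])-40,int(p[1])-40
    g=cv2.cvtColor(im,cv2.COLOR_BGR2GRAY)[max(y,0):y+80,max(x,0):x+80];g=cv2.resize(g,None,fx=k,fy=k,interpolation=cv2.INTER_CUBIC);g=cv2.GaussianBlur(g,(7,7),0)
    c=cv2.HoughCircles(g,cv2.HOUGH_GRADIENT,1.5,20,param1=60,param2=22,minRadius=int(r*k*.8),maxRadius=int(r*k*1.15))
    print(name,"pred",p.round(1),"r",r.round(1))
    if c is not None:
        for q in c[0][:3]:
            u=(q[0]/k+max(x,0),q[1]/k+max(y,0));print("  ",np.round(u,1),"r",q[2]/k,plane(w,u,.052).round(4))
E
python3 - <<'E'
from circ import *
for _ in range(5):bot.read_camera("wrist")
w=bot.camera_model("wrist");im=bot.read_camera("wrist")[:,:,::-1].copy();cv2.imwrite("pics/w7.png",im)
go(*loc(.0,-.051,.232),CY)
find(w,im,loc(0,-.075,.052),"R");find(w,im,loc(0,.075,.052),"L")
t=bot.camera_model("top");i=cv2.imread("pics/top0.png")
find(t,i,loc(0,-.075,.052),"topR");find(t,i,loc(0,.075,.052),"topL")
E
```

```text
t 11.45 pos [0.6356 0.1015 0.2311] head 4.86 slide [ -16.  -104.1   -0.7] roll 0.02 q7 0.03 F [ 0.4  0.3 -3.6] w 0.145
R pred [233.1 212.1] r 17.6
   [233.3 215.3] r 17.975 [0.5355 0.0486 0.052 ]
   [237.4 212.3] r 14.225 [0.5405 0.0529 0.052 ]
   [211.6 184.9] r 19.625 [0.5107 0.0843 0.052 ]
L pred [220.   76.2] r 20.3
   [218.8  79.3] r 23.0125 [0.5214 0.1991 0.052 ]
   [224.4  80.8] r 17.6125 [0.5272 0.1981 0.052 ]
   [222.6  75.9] r 20.95 [0.5253 0.2027 0.052 ]
topR pred [296.5 213. ] r 6.2
topL pred [252.5 216.9] r 6.2
   [257.9 180.3] r 6.775 [0.6473 0.1839 0.052 ]
```

```bash
python3 - <<'E'
import cv2
i=cv2.imread("pics/w7.png");c=cv2.convertScaleAbs(i[45:270,150:450],alpha=1.3)
cv2.imwrite("pics/v7.png",cv2.resize(c,(800,600),interpolation=cv2.INTER_CUBIC))
E
```

```text
(no output)
```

View pics/v7.png

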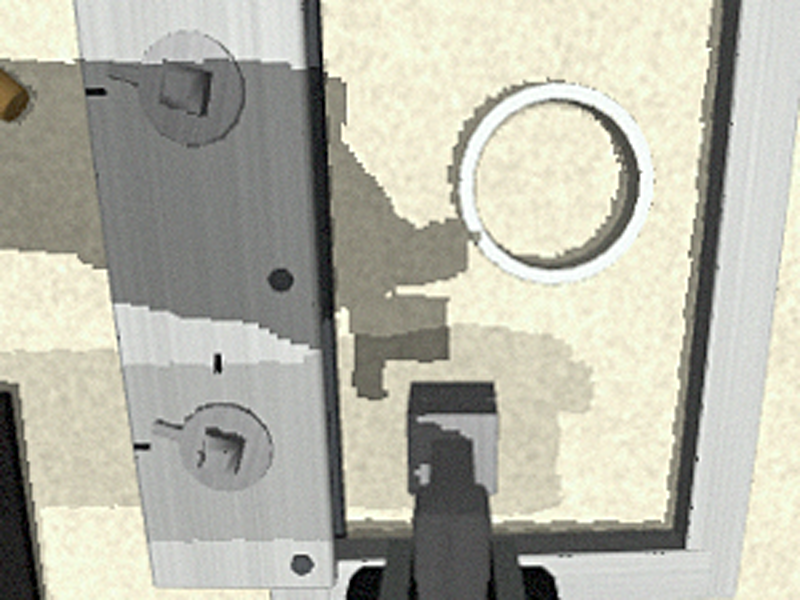

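The view shows the key upright, its socket block at (455,435) straight under the bar. The flanges are at (193,88) left and (227,446) right with pointers still toward -x, and the tape is untouched.

```bash
python3 - <<'E'
from h import *
w=bot.camera_model("wrist");o,Rm=tool()
f=lambda x,y:(150+x/2.667,45+y/2.667)
L=plane(w,f(192.5,88.5),.052);Rr=plane(w,f(227,446),.052);print(L.round(4),Rr.round(4),np.linalg.norm(L-Rr),(L+Rr)/2,np.degrees(np.arctan2(-(L-Rr)[0],(L-Rr)[1])))
print(loc(0,.075,.052),loc(0,-.075,.052))
for off in(-.024,-.02,-.028):
    for nm,p in(("bot",(454,382)),("top",(456,415))):
        c,d=ray(w,f(*p));n=Rm[:,0];P=o["eef_pos"]+n*(off+.0155);X=c+d*(n@(P-c))/(n@d);v=Rm.T@(X-o["eef_pos"]);print(off,nm,(v*1000).round(1),"z",X[2].round(4))
E
```

```text
[0.5249 0.2004 0.052 ] [0.5378 0.0528 0.052 ] 0.14823678053961598 [0.5313775  0.12659617 0.052     ] 4.976446812563415
[0.52267199 0.20223256 0.052     ] [0.53532801 0.05276744 0.052     ]
-0.024 bot [-8.500e+00 -1.000e-01  1.727e+02] z 0.0584
-0.024 top [ -8.5   0.6 129.4] z 0.1017
-0.02 bot [-4.500e+00 -1.000e-01  1.591e+02] z 0.072
-0.02 top [ -4.5   0.5 117.7] z 0.1134
-0.028 bot [-12.5  -0.  186.3] z 0.0448
-0.028 top [-12.5   0.6 141.2] z 0.0899
```

```bash
sed -i 's/^C=np.*/C=np.array([.5310,.1270,0]);CY=4.84/' h.py; python3 - <<'E'
from h import *
go(*loc(0,-.0635,.231),CY)
E
```

```text
t 11.45 pos [0.6356 0.1015 0.2311] head 4.86 slide [ -29.2 -102.1    0.3] roll 0.02 q7 0.03 F [ 0.4  0.3 -3.6] w 0.145
```

Call:
send_rows --pt "-4 -12 0" --pt "-9 -32 0" --pt "-15 -54 0" --pt "-21 -74 0" --pt "-26 -90 0" --pt "-29 -99 0" --pt "-29 -102 0" --pt "-29 -102 0" --roll '[0,0,0,0,0,0,0,0]' --claw '[0,0,0,0,0,0,0,0]'

```text
t: 12.12
eef_pos: [0.537, 0.0641, 0.2323]
tool_rot: [-0.0, 0.677, 0.736, 0.0]
contact_force: [0.3, -0.1, -3.7]
gripper_width: 0.145
grasp_force: 63.7
```

```bash
python3 - <<'E'
from h import *
for _ in range(3):bot.read_camera("wrist")
w=bot.camera_model("wrist");im=bot.read_camera("wrist")[:,:,::-1].copy();cv2.imwrite("pics/w8.png",im)
go(*loc(0,-.0635,.181),CY)
o,Rm=tool()
for nm,X in(("screw",loc(0,-.075,.052)),("flange+y",loc(0,-.054,.052)),("flange-x",loc(-.021,-.075,.052)),("flange+x",loc(.021,-.075,.052))):print(nm,proj(w,X).round(1))
g=cv2.cvtColor(im,cv2.COLOR_BGR2GRAY)
for r in range(170,216,3):print(r,g[r,290:352:2].tolist())
E
```

```text
t 12.32 pos [0.5381 0.0645 0.2323] head 4.89 slide [-0.7 -1.8 51.3] roll 0.05 q7 0.01 F [-0.2  0.9 -2.4] w 0.142
screw [318.5 189.5]
flange+y [318.5 171.7]
flange-x [300.3 189.4]
flange+x [336.7 189.5]
170 [93, 98, 91, 89, 91, 96, 92, 97, 92, 92, 94, 94, 97, 92, 100, 95, 90, 75, 162, 150, 152, 178, 178, 170, 173, 174, 176, 178, 174, 175, 172]
173 [95, 93, 94, 92, 93, 97, 98, 97, 76, 94, 75, 64, 62, 57, 56, 63, 65, 59, 155, 145, 145, 150, 147, 150, 155, 161, 157, 160, 152, 169, 174]
176 [95, 100, 101, 74, 72, 70, 69, 70, 61, 52, 64, 61, 66, 58, 63, 65, 65, 52, 168, 87, 129, 153, 147, 148, 145, 149, 150, 148, 147, 150, 145]
179 [71, 53, 60, 71, 70, 69, 68, 57, 58, 56, 65, 60, 61, 63, 60, 60, 52, 48, 162, 154, 155, 130, 150, 146, 147, 152, 154, 151, 146, 151, 151]
182 [61, 58, 59, 64, 57, 62, 59, 54, 62, 61, 57, 62, 53, 56, 59, 65, 60, 51, 162, 157, 157, 150, 138, 147, 146, 154, 150, 148, 148, 154, 149]
185 [72, 70, 64, 60, 62, 61, 59, 60, 59, 64, 64, 59, 65, 58, 51, 41, 49, 42, 151, 155, 151, 155, 139, 147, 148, 151, 151, 148, 146, 152, 148]
188 [67, 72, 70, 69, 70, 57, 62, 54, 50, 49,
[... 700 characters left out ...]
8, 46, 128, 137, 141, 134, 133, 129, 126, 136, 140, 138, 135, 135, 137, 120, 152, 156, 150, 151, 149, 151, 145]
206 [64, 70, 70, 65, 146, 142, 94, 59, 62, 57, 61, 60, 54, 100, 142, 135, 138, 136, 132, 134, 131, 136, 134, 116, 156, 155, 150, 150, 147, 144, 146]
209 [66, 61, 64, 60, 146, 139, 119, 58, 60, 60, 65, 49, 59, 55, 56, 52, 66, 84, 95, 137, 125, 134, 135, 115, 148, 149, 148, 147, 149, 148, 147]
212 [130, 148, 146, 145, 140, 138, 125, 56, 62, 60, 64, 44, 53, 51, 55, 49, 46, 52, 40, 140, 126, 136, 134, 128, 146, 150, 147, 150, 150, 151, 149]
215 [143, 144, 144, 144, 141, 135, 123, 58, 56, 61, 59, 50, 51, 49, 47, 52, 47, 49, 44, 124, 127, 133, 130, 125, 151, 151, 151, 153, 152, 147, 148]
```

Call:
send_rows --pt "0 -2 4" --pt "0 -4 12" --pt "-1 -4 20" --pt "-1 -4 27" --pt "-1 -4 33" --pt "-1 -4 37" --pt "-1 -4 40" --pt "-1 -4 40" --roll '[0,0,0,0,0,0,0,0]' --claw '[0,0,0,0,0,0,0,0]'

```text
t: 12.98
eef_pos: [0.5342, 0.0627, 0.1924]
tool_rot: [0.001, 0.677, 0.736, 0.001]
contact_force: [1.4, 1.2, -2.6]
gripper_width: 0.145
grasp_force: 63.9
```

```bash
python3 - <<'E'
from h import *
go(*loc(0,-.0635,.181),CY);print(bot.get_obs()["torque"].round(3))
E
```

```text
t 12.98 pos [0.5342 0.0627 0.1924] head 4.85 slide [ 0.8  2.2 11.4] roll 0.01 q7 0.03 F [ 1.4  1.2 -2.6] w 0.145
[ 0.067 -0.711  0.005]
```

Call:
send_rows --pt "0 0 2" --pt "0 0 4" --pt "0 0 6" --pt "0 0 8" --pt "0 0 9" --pt "0 0 10" --pt "0 0 11" --pt "0 0 12" --roll '[0,0,0,0,0,0,0,0]' --claw '[0,0,0,0,0,0,0,0]'

```text
t: 13.65
eef_pos: [0.5375, 0.0646, 0.1855]
tool_rot: [0.002, 0.676, 0.737, 0.005]
contact_force: [-4.7, 4.1, 40.5]
gripper_width: 0.145
grasp_force: 69.8
```

```bash
python3 - <<'E'
from h import *
go(*loc(0,-.0635,.181),CY);print(bot.get_obs()["torque"].round(3))
w=bot.camera_model("wrist");im=bot.read_camera("wrist")[:,:,::-1].copy();cv2.imwrite("pics/w9.png",im)
E
```

```text
t 13.65 pos [0.5375 0.0646 0.1855] head 4.88 slide [-0.8 -1.2  4.5] roll 0.04 q7 0.04 F [-4.7  4.1 40.5] w 0.145
[ 0.542  1.395 -0.157]
```

Call:
send_rows --pt "0 1 -2" --pt "0 1 -4" --pt "0 1 -4" --pt "0 1 -4" --pt "0 1 -4" --pt "0 1 -4" --pt "0 1 -4" --pt "0 1 -4" --roll '[0,0,0,0,0,0,0,0]' --claw '[0,0,0.1,0.18,0.24,0.3,0.35,0.4]' --force 20

```text
t: 14.37
eef_pos: [0.5337, 0.0625, 0.1838]
tool_rot: [-0.0, 0.677, 0.736, -0.001]
contact_force: [-0.3, -0.3, 0.0]
gripper_width: 0.399
grasp_force: 0.0
```

```bash
python3 - <<'E'
from h import *
for _ in range(2):bot.read_camera("wrist")
w=bot.camera_model("wrist");im=bot.read_camera("wrist")[:,:,::-1].copy();cv2.imwrite("pics/w10.png",im)
go(*loc(0,-.075,.178),CY)
for nm,X in(("bar+ end top",loc(0,-.03,.204)),("bar+ end hi-x",loc(-.007,-.03,.204)),("x+",loc(.007,-.03,.204)),("end bottom",loc(0,-.03,.19)),("block+y bot",loc(0,-.0595,.052)),("block+y top",loc(0,-.0595,.084))):print(nm,proj(w,X).round(1))
g=cv2.cvtColor(im,cv2.COLOR_BGR2GRAY)
for r in range(185,275,4):print(r,g[r,290:352:3].tolist())
E
```

```text
t 14.52 pos [0.534  0.0626 0.1841] head 4.85 slide [-10.6   2.4   6.1] roll 0.01 q7 0.04 F [-0.7 -0.6  0.2] w 0.401
bar+ end top [327.1 217.2]
bar+ end hi-x [311.7 217.2]
x+ [342.6 217.3]
end bottom [326.5 206.6]
block+y bot [323.1 186.8]
block+y top [323.5 196.9]
185 [74, 72, 69, 71, 75, 76, 73, 60, 68, 63, 101, 97, 180, 149, 118, 144, 154, 150, 148, 151, 154]
189 [76, 72, 73, 73, 74, 68, 48, 47, 51, 51, 49, 45, 42, 54, 49, 50, 117, 150, 150, 154, 152]
193 [62, 65, 62, 63, 50, 58, 53, 48, 54, 45, 45, 52, 48, 50, 54, 47, 72, 141, 148, 155, 155]
197 [69, 73, 58, 63, 57, 61, 53, 54, 54, 52, 54, 52, 53, 55, 43, 43, 25, 152, 148, 157, 153]
201 [72, 73, 68, 71, 62, 50, 64, 59, 94, 135, 40, 152, 145, 148, 147, 151, 149, 163, 151, 156, 154]
205 [72, 73, 68, 73, 63, 59, 65, 68, 60, 60, 88, 152, 141, 145, 141, 144, 144, 148, 149, 156, 150]
209 [71, 75, 78, 74, 73, 54, 63, 63, 57, 52, 54, 54, 43, 87, 140, 141, 139, 139, 154, 157, 152]
213 [73, 76, 68, 75, 69, 54, 67, 59, 50, 54, 56, 53, 54, 38, 138, 143, 130, 148, 151, 156, 151]
217 [74, 75, 72, 73, 101, 89, 63, 64, 48, 47, 56, 52, 51, 43, 139
[... 712 characters left out ...]
1, 153]
249 [141, 148, 142, 140, 137, 143, 148, 53, 69, 65, 67, 65, 61, 65, 63, 62, 51, 150, 152, 168, 90]
253 [145, 150, 146, 144, 143, 145, 147, 51, 65, 66, 65, 63, 63, 69, 64, 69, 48, 156, 139, 61, 47]
257 [144, 144, 141, 143, 140, 139, 150, 51, 65, 59, 67, 62, 59, 63, 60, 59, 57, 152, 152, 44, 44]
261 [148, 146, 144, 142, 136, 142, 148, 55, 69, 65, 67, 66, 63, 66, 69, 64, 68, 153, 152, 151, 83]
265 [199, 190, 192, 195, 198, 192, 197, 54, 67, 63, 71, 61, 60, 66, 65, 69, 95, 156, 140, 170, 61]
269 [208, 187, 185, 186, 187, 189, 199, 59, 70, 64, 64, 56, 61, 67, 63, 65, 122, 163, 168, 172, 57]
273 [199, 195, 186, 184, 194, 188, 197, 54, 68, 68, 64, 59, 64, 63, 60, 61, 129, 168, 169, 169, 19]
```

Call:
send_rows --pt "-3 1 1" --pt "-7 2 3" --pt "-11 2 5" --pt "-13 2 6" --pt "-13 2 6" --pt "-13 2 6" --pt "-13 2 6" --pt "-13 2 6" --roll '[0,0,0,0,0,0,0,0]' --claw '[0.4,0.4,0.4,0.4,0.35,0.28,0.2,0.12]' --force 30

```text
t: 15.18
eef_pos: [0.5374, 0.0501, 0.1784]
tool_rot: [-0.0, 0.676, 0.736, 0.0]
contact_force: [-0.5, 0.5, 0.9]
gripper_width: 0.157
grasp_force: 32.2
```

Call:
send_rows --pt "0 0 0" --pt "0 0 0" --pt "0 0 0" --pt "0 0 1" --pt "0 0 2" --pt "0 0 3" --pt "0 0 3" --pt "0 0 3" --roll '[0,0,0,0,0,0,0,0]' --claw '[0.05,0,0,0,0,0,0,0]' --force 60

```text
t: 15.85
eef_pos: [0.5386, 0.0502, 0.1781]
tool_rot: [0.0, 0.677, 0.736, 0.001]
contact_force: [-5.1, -0.5, 24.7]
gripper_width: 0.153
grasp_force: 64.5
```

```bash
python3 - <<'E'
from h import *
go(*loc(0,-.075,.178),CY);print(bot.get_obs()["torque"].round(3))
E
```

```text
t 15.85 pos [0.5386 0.0502 0.1781] head 4.85 slide [ 2.2 -1.1  0.1] roll 0.01 q7 0.08 F [-5.1 -0.5 24.7] w 0.153
[-0.191  1.881 -0.107]
```

Call:
send_rows --pt "0 0 -2" --pt "0 0 -2" --pt "0 0 -2" --pt "0 0 -2" --pt "0 0 -2" --pt "0 0 -2" --pt "0 0 -2" --pt "0 0 -2" --roll '[4,10,17,24,31,38,44,48]' --claw '[0,0,0,0,0,0,0,0]' --force 60

```text
t: 16.52
eef_pos: [0.5374, 0.05, 0.1782]
tool_rot: [-0.0, 0.918, 0.395, 0.0]
contact_force: [-1.8, 1.1, 8.7]
gripper_width: 0.153
grasp_force: 62.1
```

```bash
python3 - <<'E'
from h import *
go(*loc(0,-.075,.178),CY-90);print(bot.get_obs()["torque"].round(3))
E
```

```text
t 16.52 pos [0.5374 0.05   0.1782] head -43.41 slide [ 1.6 -1.6  0.2] roll 41.75 q7 -0.67 F [-1.8  1.1  8.7] w 0.153
[0.058 0.692 0.121]
```

Call:
send_rows --pt "0 0 0" --pt "0 0 0" --pt "0 0 0" --pt "0 0 0" --pt "0 0 0" --pt "0 0 0" --pt "0 0 0" --pt "0 0 0" --roll '[6,13,20,27,34,40,45,49]' --claw '[0,0,0,0,0,0,0,0]'

```text
t: 17.18
eef_pos: [0.5372, 0.051, 0.1781]
tool_rot: [-0.001, 1.0, -0.02, -0.0]
contact_force: [-2.1, 2.4, 7.5]
gripper_width: 0.152
grasp_force: 62.0
```

```bash
python3 - <<'E'
from h import *
go(*loc(0,-.075,.178),CY-90);print(bot.get_obs()["torque"].round(3))
E
```

```text
t 17.18 pos [0.5372 0.051  0.1781] head -92.32 slide [ 0.  -1.3  0.1] roll -7.16 q7 -1.39 F [-2.1  2.4  7.5] w 0.152
[0.706 0.799 0.196]
```

Torque is 0.12–0.2 and not at the stop yet. I keep turning until it rises clearly.

Call:
send_rows --pt "0 0 0" --pt "0 0 0" --pt "0 0 0" --pt "0 0 0" --pt "0 0 0" --pt "0 0 0" --pt "0 0 0" --pt "0 0 0" --roll '[2,4,6,8,9,10,10,10]' --claw '[0,0,0,0,0,0,0,0]'

```text
t: 17.85
eef_pos: [0.5377, 0.0515, 0.178]
tool_rot: [-0.001, 0.994, -0.105, -0.0]
contact_force: [-1.6, 2.9, 8.2]
gripper_width: 0.151
grasp_force: 62.3
```

```bash
python3 - <<'E'
from h import *
go(*loc(0,-.075,.178),CY-90);print(bot.get_obs()["torque"].round(3))
E
```

```text
t 17.85 pos [0.5377 0.0515 0.178 ] head -102.04 slide [-0.5 -0.7  0. ] roll -16.88 q7 -1.53 F [-1.6  2.9  8.2] w 0.151
[0.927 0.856 0.243]
```

Call:
send_rows --pt "0 0 0" --pt "0 0 0" --pt "0 0 0" --pt "0 0 0" --pt "0 0 0" --pt "0 0 0" --pt "0 0 0" --pt "0 0 0" --roll '[2,4,6,8,8,8,8,8]' --claw '[0,0,0,0,0,0,0,0]'

```text
t: 18.52
eef_pos: [0.5377, 0.0514, 0.178]
tool_rot: [-0.001, 0.985, -0.174, -0.0]
contact_force: [-1.7, 2.4, 8.2]
gripper_width: 0.15
grasp_force: 62.4
```

```bash
python3 - <<'E'
from h import *
go(*loc(0,-.075,.178),CY-90);print(bot.get_obs()["torque"].round(3))
w=bot.camera_model("wrist");im=bot.read_camera("wrist")[:,:,::-1].copy();cv2.imwrite("pics/w12.png",im)
for nm,X in(("flange",loc(0,-.075,.052)),("tip+y",loc(0,-.045,.052)),("tip-x",loc(-.03,-.075,.052))):print(nm,proj(w,X).round(1))
E
```

```text
t 18.52 pos [0.5377 0.0514 0.178 ] head -109.99 slide [-0.6 -0.7  0. ] roll -24.83 q7 -1.64 F [-1.7  2.4  8.2] w 0.15
[0.899 0.823 0.52 ]
flange [316.9 194.5]
tip+y [289.1 206.7]
tip-x [329.5 220.5]
```

The torque rose to 0.52 N m, so the right screw is at its stop. I relax the twist and lift off.

Call:
send_rows --pt "0 0 0" --pt "0 0 0" --pt "0 0 0" --pt "0 0 -5" --pt "0 0 -15" --pt "0 0 -30" --pt "0 0 -42" --pt "0 0 -45" --roll '[-6,-12,-16,-16,-16,-16,-16,-16]' --claw '[0,0,0,0,0,0,0,0]'

```text
t: 19.23
eef_pos: [0.5384, 0.0494, 0.2244]
tool_rot: [-0.0, 0.999, -0.037, 0.001]
contact_force: [0.6, -0.2, -2.8]
gripper_width: 0.153
grasp_force: 60.5
```

```bash
python3 - <<'E'
from h import *
go(.5248,.2002,.223,CY);print(bot.get_obs()["torque"].round(3))
E
```

```text
t 19.23 pos [0.5384 0.0494 0.2244] head -94.24 slide [ -24.7 -149.4    1.3] roll -99.08 q7 -1.47 F [ 0.6 -0.2 -2.8] w 0.153
[-0.034 -0.087  0.025]
```

Call:
send_rows --pt "-2 -12 0" --pt "-6 -34 0" --pt "-10 -60 0" --pt "-14 -86 0" --pt "-18 -110 0" --pt "-22 -130 0" --pt "-24 -144 0" --pt "-25 -149 0" --roll '[-6,-13,-20,-27,-34,-41,-48,-54]' --claw '[0,0,0,0,0,0,0,0]'

```text
t: 19.9
eef_pos: [0.5224, 0.2036, 0.2219]
tool_rot: [-0.0, 0.905, 0.426, -0.0]
contact_force: [-0.2, -0.5, -3.8]
gripper_width: 0.151
grasp_force: 60.5
```

Call:
send_rows --pt "0 0 0" --pt "0 0 0" --pt "0 0 0" --pt "0 0 0" --pt "0 0 0" --pt "0 0 0" --pt "0 0 0" --pt "0 0 0" --roll '[-7,-14,-21,-28,-35,-40,-44,-45]' --claw '[0,0,0,0,0,0,0,0]'

```text
t: 20.57
eef_pos: [0.523, 0.1999, 0.222]
tool_rot: [0.0, 0.676, 0.737, -0.0]
contact_force: [-0.4, -0.0, -3.2]
gripper_width: 0.149
grasp_force: 60.4
```

```bash
python3 - <<'E'
from h import *
for _ in range(3):bot.read_camera("wrist")
w=bot.camera_model("wrist");im=bot.read_camera("wrist")[:,:,::-1].copy();cv2.imwrite("pics/w13.png",im)
go(.5248,.2002,.178,CY)
for nm,X in(("Lflange+x",loc(.021,.075,.052)),("L-x",loc(-.021,.075,.052))):print(nm,proj(w,X).round(1))
g=cv2.cvtColor(im,cv2.COLOR_BGR2GRAY)
for r in range(170,204,4):print(r,g[r,290:352:2].tolist())
# pointer of right screw from top camera: ring sample at r=26mm on flange height
t=bot.camera_model("top");i=cv2.cvtColor(bot.read_camera("top")[:,:,::-1],cv2.COLOR_BGR2GRAY);i0=cv2.cvtColor(cv2.imread("pics/top0.png"),cv2.COLOR_BGR2GRAY)
for y in(-.075,):
  for a in range(0,360,30):
    v=[]
    for rr in(.023,.026,.029):
        p=proj(t,loc(rr*np.cos(np.radians(a)),y+rr*np.sin(np.radians(a)),.052)).astype(np.float32)
        v.append([int(cv2.getRectSubPix(k,(1,1),(float(p[0]),float(p[1])))[0,0]) for k in(i0,i)])
    print(a,v)
E
```

```text
t 20.77 pos [0.5231 0.2002 0.2221] head 4.73 slide [-0.1  1.7 44.1] roll -0.11 q7 -0.21 F [-0.1 -0.2 -3.6] w 0.15
Lflange+x [340.9 180.2]
L-x [303.  180.2]
170 [105, 100, 103, 100, 98, 95, 93, 87, 80, 87, 85, 88, 86, 84, 50, 64, 63, 54, 108, 153, 182, 183, 185, 119, 185, 178, 182, 155, 158, 188, 184]
174 [101, 66, 79, 85, 90, 84, 81, 85, 72, 60, 61, 60, 60, 54, 51, 46, 47, 57, 81, 123, 154, 156, 148, 162, 119, 152, 156, 145, 157, 161, 154]
178 [101, 99, 95, 93, 81, 61, 71, 73, 56, 50, 57, 56, 54, 55, 56, 52, 44, 49, 48, 40, 110, 121, 118, 160, 142, 158, 155, 146, 152, 161, 160]
182 [107, 102, 81, 78, 67, 68, 58, 47, 44, 53, 44, 52, 44, 46, 46, 46, 51, 43, 42, 39, 46, 48, 36, 130, 138, 157, 151, 148, 158, 160, 158]
186 [74, 67, 67, 63, 66, 73, 49, 53, 51, 43, 46, 37, 42, 48, 46, 48, 40, 48, 50, 42, 42, 44, 49, 91, 141, 156, 151, 144, 159, 156, 153]
190 [69, 76, 71, 103, 141, 118, 80, 82, 77, 59, 55, 58, 60, 61, 54, 65, 60, 56, 60, 64, 52, 56, 57, 54, 160, 153, 151, 142, 161, 160, 155]
194 [71, 67, 64, 101, 146, 142, 47, 56, 53, 57, 58, 58, 60, 57, 56, 62, 62, 63, 53, 58, 51, 60, 59, 60, 157, 149, 152, 146, 156, 154, 157]
198 [72, 73, 69, 106, 148, 138, 53, 59, 59, 58, 57, 49, 57, 55, 57, 54, 50, 55, 55, 55, 46, 51, 38, 137, 154, 154, 151, 148, 158, 156, 156]
202 [135, 155, 148, 145, 141, 147, 44, 56, 47, 52, 51, 45, 48, 46, 49, 48, 49, 49, 53, 52, 54, 35, 128, 124, 152, 152, 150, 147, 158, 154, 156]
0 [[130, 132], [134, 135], [133, 136]]
30 [[128, 132], [133, 135], [133, 136]]
60 [[131, 135], [133, 136], [133, 136]]
90 [[122, 113], [132, 118], [133, 109]]
120 [[108, 110], [126, 128], [133, 136]]
150 [[111, 122], [122, 131], [132, 135]]
180 [[121, 124], [131, 135], [133, 136]]
210 [[127, 129], [132, 135], [131, 134]]
240 [[123, 130], [131, 134], [134, 136]]
270 [[133, 134], [133, 136], [133, 136]]
300 [[130, 134], [132, 136], [133, 136]]
330 [[131, 133], [132, 136], [132, 136]]
```

The top-view ring sample shows the right pointer now at the clamp's +y, so that screw is locked. I lower onto the left screw.

Call:
send_rows --pt "0 1 5" --pt "0 1 14" --pt "0 1 23" --pt "0 1 30" --pt "0 1 35" --pt "0 1 39" --pt "0 1 42" --pt "0 1 44" --roll '[0,0,0,0,0,0,0,0]' --claw '[0,0,0,0,0,0,0,0]'

```text
t: 21.48
eef_pos: [0.5246, 0.2009, 0.1784]
tool_rot: [-0.0, 0.677, 0.736, 0.001]
contact_force: [0.5, 0.7, 2.3]
gripper_width: 0.146
grasp_force: 61.2
```

```bash
python3 - <<'E'
from h import *
go(.5248,.2002,.178,CY);print(bot.get_obs()["torque"].round(3))
E
```

```text
t 21.48 pos [0.5246 0.2009 0.1784] head 4.85 slide [-0.7  0.2  0.4] roll 0.01 q7 -0.18 F [0.5 0.7 2.3] w 0.146
[ 0.325  0.084 -0.027]
```

Call:
send_rows --pt "0 0 0" --pt "0 0 0" --pt "0 0 0" --pt "0 0 0" --pt "0 0 0" --pt "0 0 0" --pt "0 0 0" --pt "0 0 0" --roll '[5,11,18,25,32,39,46,53]' --claw '[0,0,0,0,0,0,0,0]'

```text
t: 22.15
eef_pos: [0.524, 0.201, 0.1784]
tool_rot: [-0.0, 0.935, 0.355, 0.0]
contact_force: [0.3, 1.7, -4.1]
gripper_width: 0.151
grasp_force: 60.6
```

Call:
send_rows --pt "0 0 0" --pt "0 0 0" --pt "0 0 0" --pt "0 0 0" --pt "0 0 0" --pt "0 0 0" --pt "0 0 0" --pt "0 0 0" --roll '[7,14,21,28,35,41,46,50]' --claw '[0,0,0,0,0,0,0,0]'

```text
t: 22.82
eef_pos: [0.5239, 0.2014, 0.1784]
tool_rot: [-0.0, 0.997, -0.073, -0.0]
contact_force: [-0.3, 2.3, -2.0]
gripper_width: 0.15
grasp_force: 60.7
```

```bash
python3 - <<'E'
from h import *
go(.5248,.2002,.178,CY-90);print(bot.get_obs()["torque"].round(3))
E
```

```text
t 22.82 pos [0.5239 0.2014 0.1784] head -98.33 slide [1.1 1.  0.4] roll -13.17 q7 -1.71 F [-0.3  2.3 -2. ] w 0.15
[0.534 0.163 0.118]
```

Call:
send_rows --pt "0 0 0" --pt "0 0 0" --pt "0 0 0" --pt "0 0 0" --pt "0 0 0" --pt "0 0 0" --pt "0 0 0" --pt "0 0 0" --roll '[2,4,6,8,10,12,12,12]' --claw '[0,0,0,0,0,0,0,0]'

```text
t: 23.48
eef_pos: [0.5239, 0.2013, 0.1783]
tool_rot: [-0.0, 0.985, -0.174, -0.0]
contact_force: [-0.4, 2.3, -1.3]
gripper_width: 0.152
grasp_force: 60.9
```

```bash
python3 - <<'E'
from h import *
go(.5248,.2002,.178,CY-90);print(bot.get_obs()["torque"].round(3))
E
```

```text
t 23.48 pos [0.5239 0.2013 0.1783] head -109.99 slide [1.2 0.7 0.3] roll -24.83 q7 -1.88 F [-0.4  2.3 -1.3] w 0.152
[0.754 0.213 0.523]
```

Call:
send_rows --pt "0 0 0" --pt "0 0 0" --pt "0 0 0" --pt "0 0 0" --pt "0 0 1" --pt "0 0 2" --pt "0 0 2" --pt "0 0 2" --roll '[-6,-12,-16,-16,-16,-16,-16,-16]' --claw '[0,0,0,0,0,0,0,0]'

```text
t: 24.15
eef_pos: [0.5252, 0.2008, 0.178]
tool_rot: [-0.001, 0.999, -0.037, 0.001]
contact_force: [-2.2, 0.6, 11.5]
gripper_width: 0.156
grasp_force: 62.6
```

Call:
send_rows --pt "0 0 0" --pt "0 0 -1" --pt "0 0 -2" --pt "0 0 -2" --pt "0 0 -2" --pt "0 0 -2" --pt "0 0 -2" --pt "0 0 -2" --roll '[0,0,0,0,0,0,0,0]' --claw '[0,0,0,0.1,0.2,0.3,0.4,0.5]' --force 20

```text
t: 24.82
eef_pos: [0.5243, 0.1999, 0.1783]
tool_rot: [0.0, 0.999, -0.037, 0.0]
contact_force: [-0.9, -0.2, 0.2]
gripper_width: 0.493
grasp_force: 0.0
```

Call:
send_rows --pt "0 0 0" --pt "0 0 -5" --pt "0 0 -20" --pt "0 0 -45" --pt "0 0 -75" --pt "0 0 -95" --pt "0 0 -108" --pt "0 0 -110" --roll '[0,0,0,0,0,0,0,0]' --claw '[0.6,0.7,0.8,0.8,0.8,0.8,0.8,0.8]'

```text
t: 25.48
eef_pos: [0.5254, 0.2006, 0.2908]
tool_rot: [-0.001, 0.999, -0.036, 0.002]
contact_force: [0.4, 0.5, -0.0]
gripper_width: 0.798
grasp_force: 0.0
```

```bash
python3 - <<'E'
from h import *
for _ in range(4):bot.read_camera("wrist")
w=bot.camera_model("wrist");im=bot.read_camera("wrist")[:,:,::-1].copy();cv2.imwrite("pics/w20.png",im)
cv2.imwrite("pics/s20.png",bot.read_camera("scene")[:,:,::-1]);cv2.imwrite("pics/t20.png",bot.read_camera("top")[:,:,::-1])
go(.5248,.2002,.178,CY-90);o,Rm=tool()
# key mask (dark steel) in wrist picture, component at predicted bar centre
bx=Rm[:,0]
for s in(-.045,.045):
    print("bar end pred",proj(w,loc(0,.075,.204)+s*bx).round(1),proj(w,loc(0,.075,.19)+s*bx).round(1))
print("foot",proj(w,loc(0,.075,.052)).round(1),"block top",proj(w,loc(0,.075,.084)).round(1))
g=cv2.cvtColor(im,cv2.COLOR_BGR2GRAY);m=(g<112).astype(np.uint8)
n,lab,st,_=cv2.connectedComponentsWithStats(m);c=proj(w,loc(0,.075,.204)).astype(int);print(c,st[lab[c[1],c[0]]])
for r in range(int(c[1])-110,int(c[1])+80,8):
    print(r,g[r,c[0]-40:c[0]+44:4].tolist())
E
```

```text
t 25.83 pos [0.5236 0.2003 0.2872] head -94.15 slide [  1.4  -0.2 109.2] roll -8.99 q7 -1.76 F [-0.1  0.4  0. ] w 0.802
bar end pred [315.7 255.7] [315.9 248.1]
bar end pred [315.4 152.8] [315.6 150. ]
foot [316.6 167.6] block top [316.4 173.3]
[315 207] [     0      0    640    400 180846]
97 [160, 169, 168, 173, 171, 173, 163, 167, 160, 167, 168, 169, 166, 173, 166, 173, 165, 167, 173, 157, 163]
105 [161, 169, 162, 161, 170, 171, 172, 168, 165, 168, 171, 172, 173, 166, 170, 161, 167, 167, 167, 161, 156]
113 [170, 164, 173, 175, 175, 170, 167, 168, 162, 170, 166, 170, 167, 161, 157, 166, 158, 162, 169, 172, 166]
121 [174, 162, 165, 160, 165, 170, 166, 159, 170, 169, 170, 168, 140, 147, 164, 136, 150, 141, 150, 147, 148]
129 [172, 172, 169, 166, 167, 164, 167, 165, 170, 171, 164, 153, 122, 63, 26, 42, 53, 77, 103, 126, 128]
137 [114, 49, 28, 38, 59, 90, 119, 142, 147, 155, 136, 131, 135, 136, 132, 134, 140, 135, 135, 137, 136]
145 [160, 154, 158, 157, 155, 160, 162, 162, 156, 161, 137, 135, 137, 131, 131, 127, 131, 132, 132, 134, 133]
153 [157, 154, 150, 130, 126, 124, 135, 141, 133,
[... 1013 characters left out ...]
104, 97, 101, 98, 94, 99, 95, 105, 53, 53, 53, 53, 106, 167, 171, 174, 150, 145, 152, 153]
241 [100, 101, 101, 93, 95, 93, 95, 98, 92, 48, 46, 55, 52, 171, 169, 166, 170, 161, 149, 143, 146]
249 [100, 99, 102, 97, 96, 97, 98, 92, 71, 71, 48, 56, 54, 174, 165, 165, 171, 172, 142, 148, 145]
257 [100, 97, 97, 96, 105, 96, 66, 71, 81, 74, 178, 174, 173, 169, 175, 174, 173, 166, 162, 148, 148]
265 [95, 93, 100, 98, 100, 48, 77, 78, 62, 102, 126, 166, 164, 165, 167, 164, 160, 167, 170, 147, 140]
273 [98, 99, 95, 97, 55, 76, 81, 82, 95, 100, 168, 174, 168, 169, 163, 164, 166, 168, 157, 146, 151]
281 [104, 100, 104, 63, 80, 74, 98, 100, 95, 100, 173, 163, 166, 163, 167, 173, 163, 166, 165, 171, 148]
```

Call:
send_rows --pt "0 10 -5" --pt "0 40 -10" --pt "0 75 -10" --pt "0 110 -10" --pt "0 150 -10" --pt "0 185 -10" --pt "0 210 -10" --pt "0 220 -10" --roll '[0,0,0,0,0,0,0,0]' --claw '[0.8,0.8,0.8,0.8,0.8,0.8,0.8,0.8]'

```text
t: 26.5
eef_pos: [0.507, -0.0244, 0.2986]
tool_rot: [-0.0, 0.999, -0.04, 0.0]
contact_force: [0.0, -0.9, 1.1]
gripper_width: 0.795
grasp_force: 0.0
```

```bash
python3 - <<'E'
from h import *
for _ in range(4):bot.read_camera("wrist")
t=bot.camera_model("top");b=bot.read_camera("top")[:,:,::-1].copy();cv2.imwrite("pics/t21.png",b)
i=cv2.cvtColor(b,cv2.COLOR_BGR2GRAY);i0=cv2.cvtColor(cv2.imread("pics/top0.png"),cv2.COLOR_BGR2GRAY)
for a in(60,75,90,105,120,150,180,210):
    v=[]
    for rr in(.026,.029,.032):
        p=proj(t,loc(rr*np.cos(np.radians(a)),.075+rr*np.sin(np.radians(a)),.052)).astype(np.float32)
        v.append([int(cv2.getRectSubPix(k,(1,1),(float(p[0]),float(p[1])))[0,0]) for k in(i0,i)])
    print(a,v)
for n,(x,y) in dict(blue=(161,190),pink=(178,275),clear=(404,166),tub=(173,231),tape=(262,175),squeegee=(323,254),spatula=(235,278)).items():
    A=i0[y-18:y+18,x-18:x+18].astype(np.float32);B=i[y-18:y+18,x-18:x+18].astype(np.float32);print(n,np.round(cv2.phaseCorrelate(A,B),2))
# key: dark steel in top view, bar top and scene
for z,s in((.204,"bar"),(.052,"foot")):print(s,proj(t,loc(0,.075,z)).round(1))
d=cv2.absdiff(i,i0);p=proj(t,loc(0,.075,.204)).astype(int);print((i[p[1]-12:p[1]+14:2,p[0]-20:p[0]+22:2]).tolist())
E
```

```text
60 [[131, 127], [130, 122], [130, 122]]
75 [[128, 125], [129, 120], [128, 115]]
90 [[129, 123], [131, 116], [127, 102]]
105 [[130, 124], [130, 118], [130, 111]]
120 [[130, 123], [130, 125], [129, 122]]
150 [[123, 76], [131, 76], [131, 73]]
180 [[122, 126], [125, 128], [129, 127]]
210 [[129, 104], [132, 118], [131, 128]]Traceback (most recent call last):
  File "<stdin>", line 12, in <module>
    return _wrapfunc(a, 'round', decimals=decimals, out=out)
    return _wrapit(obj, method, *args, **kwds)
    conv = _array_converter(obj)
ValueError: setting an array element with a sequence. The requested array has an inhomogeneous shape after 1 dimensions. The detected shape was (2,) + inhomogeneous part.
```

```bash
python3 -c "
from station import bot
print(bot.hand_in())"
```

```text
the job is handed in; nothing more can be done
None
```

Both clamp screws were turned clockwise with the key until the torque jumped at the stop (0.52 N m each), with both pointers read at +y; the key stands released and upright on the left screw, and the job was handed in at about 27 s. I did not finish the final image check that the other objects stayed put, though no stray contact was seen.

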